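Gauge the gap under a hold-down bridge with a double-ended spacer

TASK

Find the clearance under the green crossbar of the hold-down bridge with the double-ended spacer bar, keeping it flat on the bench: first slide the thin blue end right through until its nose shows at the far side, then take it out and try the thick steel end the same way, stopping without force if it will not enter. Leave in the gap the thickest end that fits, with the nose showing at the far side and the step in the bar still outside, let go of it, and do not shift the circuit board or the white puck standing near by.

Things in the scene. Friction and masses are not known exactly. Their poses are not given: they have to be found in the camera images.
- bridge: two aluminium posts 80 mm long (x), 14 mm thick, 50 mm high (nothing higher), fixed to the bench, green crossbar between them. Origin: on the bench (z = 0), mid-passage. The passage runs along x, open at both ends (x = -40 and +40 mm, either may be used), 60 mm wide (y = -30 to +30 mm), the bench its floor. Feet and knobs reach y = -61 to +61 mm. Both ends look alike
- crossbar (a joint): height of the green crossbar (80 mm long like the passage, 12 mm thick), clamped: gap between bench and its underside = 14 mm + this value (m). The gap is 14.8 to 22.2 mm, different at each start. Must not be forced
- crossbar_under (a point): middle of the crossbar's underside, on the passage's centre line
- spacer: bar 180 mm long (along its x), 40 mm wide, about 0.2 kg, flat underside. The half at +x is blue, 12 mm thick, and always fits; the half at -x is bare steel, 18 mm thick. Each half is 90 mm long. Origin: underside, at the step in mid-length; z up. It drags a few N on the bench. An end goes 80 to 90 mm into the passage, so hold the bar on its other half, over 25 mm from the step, and regrasp to change ends
- thin_nose (a point): middle of the end face of the thin blue half, 90 mm from the step
- thick_nose (a point): middle of the end face of the thick steel half, 90 mm from the step
- stick_board: small cream circuit board carrier with a black round part, 42 x 68 x 10 mm, loose bystander; origin at its underside
- puck: white round puck, 54 mm across, 14 mm high, loose bystander; origin at its underside
Not all that is in view belongs to the job. There is more than one size of the bridge; the one meant has the size given above.

How it is judged (in metres and radians):
On the way, in this order (a step that is already met when the one before it is completed fails the run):
1. the thin blue end lies right through the gap, its nose at the far side (((x of thin_nose in the frame of bridge above 0.036 m and x of spacer in the frame of bridge below -0.025 m) or (x of thin_nose in the frame of bridge below -0.036 m and x of spacer in the frame of bridge above 0.025 m)) and height (world z) of spacer below 0.006 m and angle between spacer's own z axis and vertical below 0.08 rad and y of thin_nose in the frame of bridge between -0.014 and 0.014 m and angle between the x axis of spacer and the x axis of bridge, either way round below 0.2 rad), for 0.1 s.
2. the thick steel end has been tried: it lies right through the gap or, where the gap is under 19.2 mm, its nose has come up against the crossbar (((((x of thick_nose in the frame of bridge above 0.036 m and x of spacer in the frame of bridge below -0.025 m) or (x of thick_nose in the frame of bridge below -0.036 m and x of spacer in the frame of bridge above 0.025 m)) and height (world z) of spacer below 0.006 m and angle between spacer's own z axis and vertical below 0.08 rad and y of thick_nose in the frame of bridge between -0.014 and 0.014 m and angle between the x axis of spacer and the x axis of bridge, either way round below 0.2 rad) or (value of joint crossbar below 0.0052 m and contact force between spacer and bridge above 1 N and ((x of thick_nose in the frame of bridge between -0.047 and -0.03 m and x of spacer in the frame of bridge below -0.08 m) or (x of thick_nose in the frame of bridge between 0.03 and 0.047 m and x of spacer in the frame of bridge above 0.08 m)) and y of thick_nose in the frame of bridge between -0.02 and 0.02 m and height (world z) of spacer below 0.008 m and angle between the x axis of spacer and the x axis of bridge, either way round below 0.25 rad))), for 0.04 s.
At the end, for the whole second after the job is handed in: bar flat on the bench, at rest, released, in line with the passage (0.2 rad, nose 14 mm off centre at most), one end through: nose at most 4 mm short of the far face, step at most 15 mm inside the near face. It is the thick end; the thin one counts only if the gap is under 19.2 mm (((((x of thick_nose in the frame of bridge above 0.036 m and x of spacer in the frame of bridge below -0.025 m) or (x of thick_nose in the frame of bridge below -0.036 m and x of spacer in the frame of bridge above 0.025 m)) and height (world z) of spacer below 0.006 m and angle between spacer's own z axis and vertical below 0.08 rad and y of thick_nose in the frame of bridge between -0.014 and 0.014 m and angle between the x axis of spacer and the x axis of bridge, either way round below 0.2 rad) or (((x of thin_nose in the frame of bridge above 0.036 m and x of spacer in the frame of bridge below -0.025 m) or (x of thin_nose in the frame of bridge below -0.036 m and x of spacer in the frame of bridge above 0.025 m)) and height (world z) of spacer below 0.006 m and angle between spacer's own z axis and vertical below 0.08 rad and y of thin_nose in the frame of bridge between -0.014 and 0.014 m and angle between the x axis of spacer and the x axis of bridge, either way round below 0.2 rad and value of joint crossbar below 0.0052 m)) and linear speed of spacer below 0.01 m/s); the robot touches nothing.
It fails at once if the crossbar is forced from its setting by more than 2 mm (distance of crossbar_under from where it was at the start of the episode above 0.002 m).
It fails at once if the circuit board is shifted by more than 20 mm (distance of stick_board from where it was at the start of the episode above 0.02 m).
It fails at once if the white puck is shifted by more than 20 mm (distance of puck from where it was at the start of the episode above 0.02 m).
It also fails if it takes over 67 s, if anything falls off the work surface, if the arm or the gripper's body presses on something with over 40 N, if the wrist force passes 120 N, or if a joint passes its speed limit or range.

ROBOT

A 6-joint arm with a two-finger parallel gripper is mounted at the origin on a cart in front of the work surface, level with it; the furniture and walls round the work are solid. World frame = base frame: x ahead of the robot, y to its left, z up, the work surface at z = 0. Lengths are in m, angles in degrees, forces in N, time in s.
With the tool pointing down it reaches from about 0.4 to 0.825 m from the base axis. Payload 7 kg.
Tool frame: the origin (TCP) lies at the very end of the fingers, on their centre line; the grasp point (between the pads) lies 19 mm behind it (ctrl.pinch_z is the distance from the TCP to the grasp point, in m); z points along the fingers, x is the direction in which the jaws open and shut, and the axes are right-handed (so a half turn about z gives the same grasp; the last joint's range is limited). The gripper opens to 88 mm and grips with 3 to 60 N. Pads are 19 mm wide; open, the fingers measure 130 mm over their backs; the gripper's body (78 mm by 193 mm) begins 47 mm behind the grasp point.
Start: joints at [87.955, 20.546, 0.682, 0, -70.136, -16.507], TCP at [0.215, 0.64, 0.192] pointing down, gripper open.
Joint ranges: [-176.03, 176.03], [-82.01, 121.73], [-58.28, 71.71], [-173.87, 95.51], [-174.79, -0.11], [-173.66, 173.66]. Speed limits (degrees/s): [136.94, 136.94, 172.46, 180, 180, 180].

INTERFACE

Orientations are given as [roll, pitch, yaw] about the fixed x, y, z axes, in that order (R = Rz(yaw) Ry(pitch) Rx(roll)).
In Python, from plant import ctrl gives the robot as it stands.
- The arm moves only by the tool carry_out, never from a script. Its argument "increments" is a list of rows, each a list of 7 numbers: the turn, a rotation vector about the world's x, y, z in degrees, then the shift along the world's x, y, z in mm, then the closure, from 0 (fully open) to 1 (shut). In form: [[ax, ay, az, dx, dy, dz, grip], ...]. A call has 1 to 20 rows; each row is the pose to reach, as a shift and turn from the pose commanded when the call began; what a row does not reach only later rows make up. A row lasts 1/8 s, in which the tool goes at most 62.5 mm and 10.7 degrees, less where a joint would pass 70% of its speed; a pose out of reach is approached as far as the arm can. A call with a gripper value outside its range is refused whole. The fingers move at their own pace and stop on an object; the grip force is fixed at half the most. Time passes only in rows, so rows that repeat a pose let the fingers close. It gives the time, the measured TCP pose, the force and the opening at its end, in the units of the state.
- ctrl.get_obs(): the state, without advancing time (a new reading comes with each control period).
- ctrl.snapshot(name): name is "scene" or "top" or "wrist"; returns a dict with "pixels" (384x512x3 uint8, blue, green, red), "intrinsics" (3x3 intrinsics, pixels), "rvec" (rotation vector, rad) and "tvec" (3), from world to camera coordinates, as OpenCV has them; the wrist camera has in their place "hand_eye" (4x4, takes a point from camera to tool coordinates, whose origin is the TCP and whose axes are the tool frame's). Camera axes: x right, y down, z forward; pixel columns grow to the right and rows downward; lengths in m; the calibration is good to about 2 mm. A picture is of the moment at which its call begins: read the wrist's pose just before it. There is no depth.
- ctrl.close_job(): hands the job in, once; it reports no verdict.
Trained networks look in a picture, given as the dict that the camera call returned (one of the last four; its "shot" number tells which), for a name from the list of things; names that differ only in an ending like _2 or _b are one class to them, and where a whole thing is asked for, a point or a joint stands for the part that bears it (a point fixed in the world has none). Each returns a list of dicts, best first, with "confidence" (0 to 1); they miss things now and then, are a little off and sometimes report something else, mostly with a low value. They report only what shows in the picture. A call takes as long as a camera call. They do not tell look-alikes from the thing itself.
- ctrl.search_frame(picture, label): "centre" ([x, y, z] in m, in world coordinates, good to about 4 mm: the middle of the surface that is visible of it).
- ctrl.outline_of(picture, label): "pixels" (384x512 bool, what is visible of it).
The state is a dict: "clock": time; "joint_pos": joint angles; "qvel": joint speeds; "tau": joint torques, N m; "tool_pos": TCP position; "orientation": TCP orientation; "force": force on the tool from outside, world axes, zero at the start; "moment": the same for the moment, N m; "opening": finger opening in m.
Only numpy, scipy, OpenCV 4.12 (cv2) and the standard library are available. Lean on these libraries where they do the work, as an engineer would, in place of code of your own. Each camera call takes 0.05 s, during which the arm holds its last target. There are 200 camera calls.

## Working session

There is one attempt and no reset: what is moved stays moved. The work goes in short steps, Python scripts to look and compute and a tool call to move; the robot and the scene stay as the last step left them, time stands still between calls to the robot, and variables do not carry over. Pictures are saved under pics/ and viewed, about 8 in all and at most 12, crops included, and the job is handed in when it is done.

Besides the shell and the picture viewer there is one more tool, called after "Call:" by a JSON object that holds its "name" and its "arguments", one argument or row to a line. carry_out: Moves the arm, as the interface text tells. Its arguments: {"type":"object","properties":{"increments":{"type":"array"}},"required":["increments"]}

```bash
mkdir -p pics; ls
cat > h.py <<'E'
import numpy as np, cv2
from plant import ctrl
def Rw(o):
    r,p,y=np.radians(o)
    c,s=np.cos,np.sin
    return np.array([[c(y),-s(y),0],[s(y),c(y),0],[0,0,1]])@np.array([[c(p),0,s(p)],[0,1,0],[-s(p),0,c(p)]])@np.array([[1,0,0],[0,c(r),-s(r)],[0,s(r),c(r)]])
def snap(n):
    o=ctrl.get_obs(); s=ctrl.snapshot(n)
    if n=="wrist":
        T=np.eye(4);T[:3,:3]=Rw(o["orientation"]);T[:3,3]=o["tool_pos"]
        M=T@np.array(s["hand_eye"]);s["R"]=M[:3,:3].T;s["t"]=-M[:3,:3].T@M[:3,3]
    else:
        s["R"]=cv2.Rodrigues(np.array(s["rvec"],float))[0];s["t"]=np.array(s["tvec"],float).ravel()
    s["K"]=np.array(s["intrinsics"],float)
    return s
def lift(s,uv,z):
    uv=np.atleast_2d(uv).astype(float)
    d=np.c_[uv,np.ones(len(uv))]@np.linalg.inv(s["K"]).T@s["R"]
    c=-s["R"].T@s["t"]
    return c+d*((z-c[2])/d[:,2])[:,None]
def proj(s,P):
    q=(np.atleast_2d(P)@s["R"].T+s["t"])@s["K"].T
    return q[:,:2]/q[:,2:]
E
python3 - <<'E'
from h import *
o=ctrl.get_obs();print(o["clock"],o["tool_pos"],o["orientation"],o["opening"])
ims=[]
for n in("top","scene"):
    s=snap(n);ims.append(s["pixels"])
    print(n,"cam",-s["R"].T@s["t"])
    for l in("bridge","crossbar","spacer","thin_nose","stick_board","puck"):
        print(l,[(np.round(d["centre"],3).tolist(),round(d["confidence"],2)) for d in ctrl.search_frame(s,l)])
cv2.imwrite("pics/a_top.png",cv2.resize(ims[0],(800,600)));cv2.imwrite("pics/a_scene.png",cv2.resize(ims[1],(800,600)))
E
```

```text
pics
0.0 [0.21463096 0.63937863 0.19149279] [-1.79990453e+02 -9.77965125e-02 -1.08559432e+02] 0.08745982086126983
top cam [0.35286894 0.2135857  1.28864417]
bridge [([0.241, 0.325, 0.015], 0.64)]
crossbar [([0.243, 0.324, 0.019], 0.56)]
spacer [([0.376, 0.21, 0.013], 0.58)]
thin_nose [([0.379, 0.208, 0.015], 0.65)]
stick_board [([0.752, 0.172, -0.001], 0.95)]
puck [([0.688, 0.321, 0.014], 0.6)]
scene cam [-0.08613742 -0.15999639  0.69838552]
bridge [([0.232, 0.317, 0.023], 0.64), ([0.51, 0.223, 0.031], 0.55)]
crossbar [([0.538, 0.236, 0.035], 0.87)]
spacer [([0.373, 0.208, 0.007], 0.89)]
thin_nose [([0.367, 0.209, 0.013], 0.9)]
stick_board [([0.373, 0.209, 0.009], 0.64), ([0.746, 0.17, 0.007], 0.5)]
puck [([0.676, 0.317, 0.01], 0.69)]
```

View pics/a_top.png

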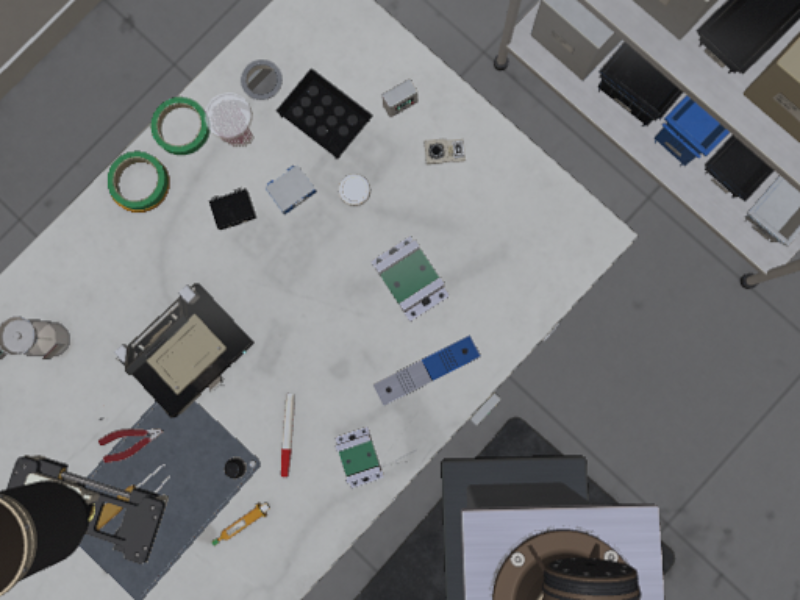

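View pics/a_scene.png

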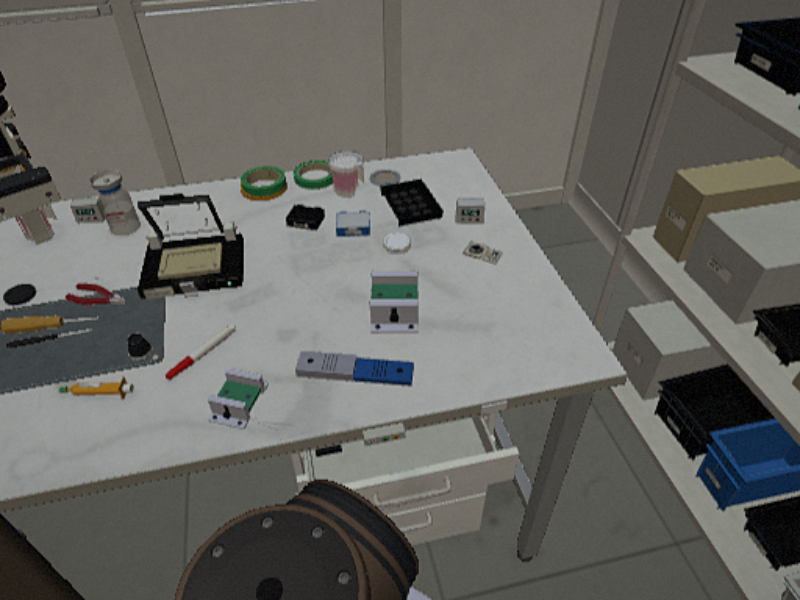

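The top view shows the large bridge near (410,278), its passage running right-up. The spacer lies at (427,370) with the blue end to the right. The small decoy bridge is at (358,457), the puck at (355,190) and the board at (445,150). The scene view agrees with this. I'll move above the bridge and bar for a closer wrist view.

Call:
{"name": "carry_out", "arguments": {
  "increments": [
    [0,0,-10,50,-60,40,0],
    [0,0,-43,235,-400,80,0],
    [0,0,-43,235,-400,80,0],
    [0,0,-43,235,-400,80,0],
    [0,0,-43,235,-400,80,0],
    [0,0,-43,235,-400,80,0],
    [0,0,-43,235,-400,80,0],
    [0,0,-43,235,-400,80,0],
    [0,0,-43,235,-400,80,0],
    [0,0,-43,235,-400,80,0],
    [0,0,-43,235,-400,80,0],
    [0,0,-43,235,-400,80,0],
    [0,0,-43,235,-400,80,0]
  ]
}}

```text
clock: 2.33
tool_pos: [0.4495, 0.2404, 0.2723]
orientation: [-180.0, -0.0, -151.5]
force: [-0.4, 0.3, -0.5]
opening: 0.0877
```

Run:
```python
from h import *
o=ctrl.get_obs();print(o["clock"],o["tool_pos"],o["orientation"],o["force"])
s=snap("wrist");np.savez("w1.npz",pixels=s["pixels"],R=s["R"],t=s["t"],K=s["K"])
print("cam",-s["R"].T@s["t"],s["R"][2])
im=s["pixels"].copy()
for l,z in(("spacer",.015),("bridge",.05),("crossbar",.03)):
    for d in ctrl.outline_of(s,l)[:2]:
        m=d["pixels"].astype(np.uint8)
        c=max(cv2.findContours(m,0,1)[0],key=cv2.contourArea)
        cv2.drawContours(im,[c],-1,(0,0,255),1)
        W=lift(s,c[:,0],z)[:,:2]*1000
        r=cv2.minAreaRect(W.astype(np.float32));print(l,d["confidence"],np.round(r[0],1),np.round(r[1],1),round(r[2],1))
        print(np.round(cv2.boxPoints(r)).tolist())
cv2.imwrite("pics/w1.png",cv2.resize(im,(800,600)))
```

```text
2.325 [0.44951015 0.240411   0.27233491] [-1.79996841e+02 -1.24411786e-02 -1.51495323e+02] [-0.43414421  0.3185454  -0.53718831]
cam [0.48435209 0.1755865  0.46458037] [-0.13447828  0.24494403 -0.96016562]
spacer 0.71 [682.  323.1] [57.3 51.9] 28.5
[[644.0, 332.0], [669.0, 287.0], [720.0, 314.0], [695.0, 360.0]]
spacer 0.56 [377.5 212.4] [ 42.  180.6] 25.7
[[319.0, 285.0], [398.0, 122.0], [436.0, 140.0], [357.0, 303.0]]
bridge 0.86 [293.8 311. ] [24.6 30.2] 28.4
[[276.0, 318.0], [290.0, 292.0], [312.0, 304.0], [297.0, 330.0]]
crossbar 0.93 [532.4 235.4] [57.8 80.7] 29.6
[[487.0, 256.0], [527.0, 186.0], [577.0, 215.0], [538.0, 285.0]]
crossbar 0.53 [380.9 211.6] [ 41.9 176.6] 25.9
[[324.0, 282.0], [401.0, 123.0], [438.0, 141.0], [361.0, 300.0]]
```

View pics/w1.png

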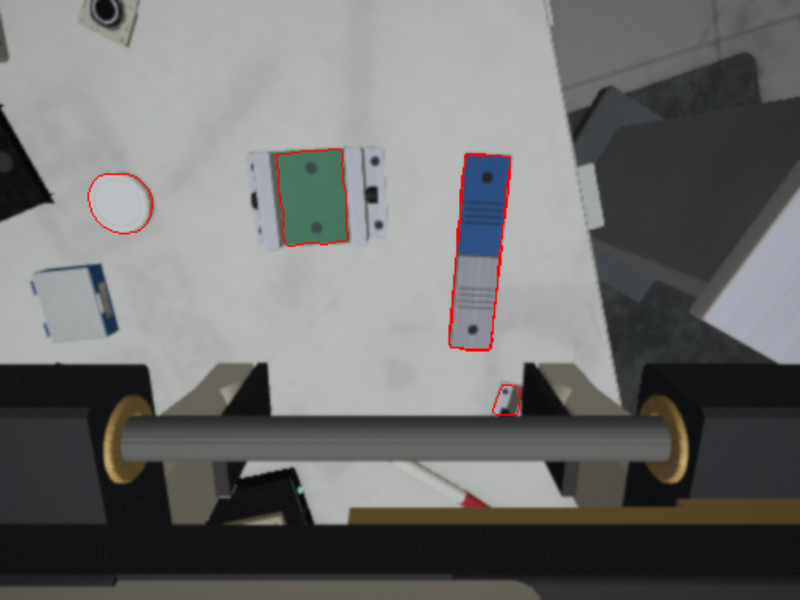

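The wrist view shows the green crossbar clearly at (312,197) and the bar at (480,250). Their sizes, 58x81 mm and 42x181 mm, match the given ones. Next I grasp the steel half 35 mm from the step.

Call:
{"name": "carry_out", "arguments": {
  "increments": [
    [0,0,-2.6,-87,4,-60,0],
    [0,0,-2.6,-87,4,-120,0],
    [0,0,-2.6,-87,4,-180,0],
    [0,0,-2.6,-87,4,-220,0],
    [0,0,-2.6,-87,4,-250,0],
    [0,0,-2.6,-87,4,-268,0],
    [0,0,-2.6,-87,4,-268,0],
    [0,0,-2.6,-87,4,-268,0.3],
    [0,0,-2.6,-87,4,-268,1],
    [0,0,-2.6,-87,4,-268,1],
    [0,0,-2.6,-87,4,-268,1],
    [0,0,-2.6,-87,4,-268,1],
    [0,0,-2.6,-87,4,-268,1]
  ]
}}

```text
clock: 4.15
tool_pos: [0.3628, 0.2439, 0.0045]
orientation: [180.0, 0.0, -154.2]
force: [-0.3, -0.2, 0.2]
opening: 0.0328
```

Call:
{"name": "carry_out", "arguments": {
  "increments": [
    [0,0,0,0,0,0,1],
    [0,0,0,0,0,0,1]
  ]
}}

```text
clock: 4.4
tool_pos: [0.3628, 0.2439, 0.0044]
orientation: [-180.0, -0.0, -154.2]
force: [0.4, 0.4, -0.2]
opening: 0.0131
```

Run:
```python
from h import *
a=snap("wrist")["pixels"];b=snap("scene")["pixels"]
cv2.imwrite("pics/g1.png",np.vstack([cv2.resize(a[:260],(512,260)),cv2.resize(b[160:300,120:340],(512,326))]))
```

```text
(no output)
```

View pics/g1.png

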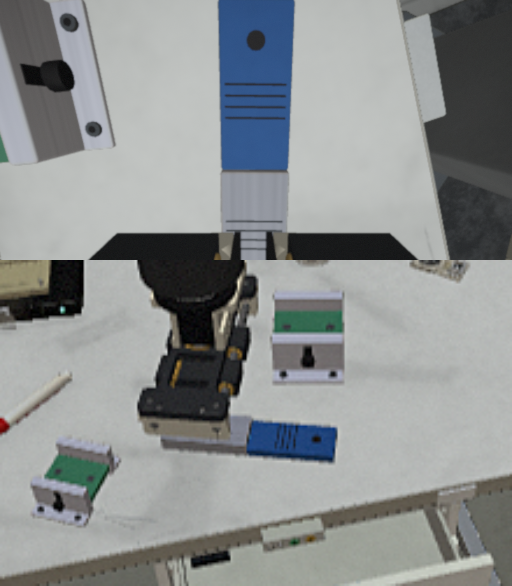

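Run:
```python
from h import *
o=ctrl.get_obs();print(o["opening"],o["force"],o["tool_pos"],ctrl.pinch_z)
s=snap("wrist");print("tcp",proj(s,o["tool_pos"]))
R=Rw(o["orientation"])
for w in(-.02,.02):print(proj(s,o["tool_pos"]+R@[w,0,0]), proj(s,o["tool_pos"]+R@[w,0,-.019]))
b=snap("scene");print(proj(b,o["tool_pos"]))
cv2.imwrite("pics/g2.png",np.hstack([cv2.resize(s["pixels"][180:330,180:330],(400,400)),cv2.resize(b["pixels"][200:260,170:230],(400,400))]))
```

```text
0.00515982928259593 [ 0.35639726 -0.50471644  0.40849112] [0.36277136 0.24388509 0.00441907] 0.0188
tcp [[251.87395736 222.34656134]]
[[220.95660935 222.36767281]] [[217.88071484 233.93897034]]
[[282.78448025 222.32545452]] [[285.74317417 233.88982823]]
[[211.83683609 234.96224777]]
```

View pics/g2.png

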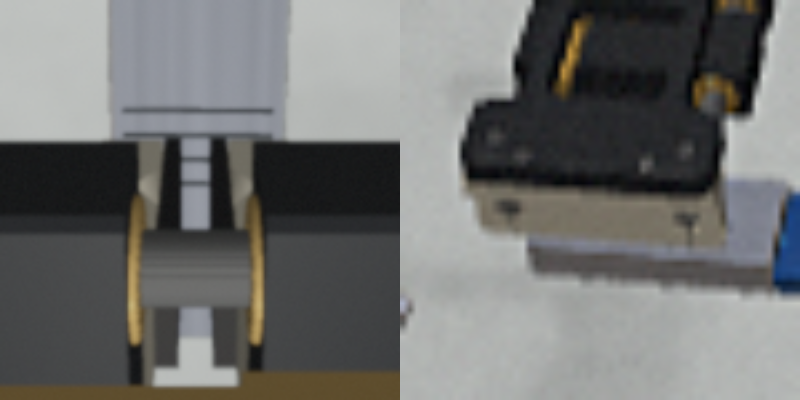

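The fingers closed above the bar. The real fingertips sit about 15–20 mm higher than the reported TCP, and there was no contact force. I'll reopen and go down carefully while watching the force.

Call:
{"name": "carry_out", "arguments": {
  "increments": [
    [0,0,0,0,0,0,0],
    [0,0,0,0,0,0,0],
    [0,0,0,0,0,0,0],
    [0,0,0,0,0,0,0],
    [0,0,0,0,0,0,0],
    [0,0,0,0,0,0,0],
    [0,0,0,0,0,0,0],
    [0,0,0,0,0,0,0],
    [0,0,0,0,0,-3,0],
    [0,0,0,0,0,-6,0],
    [0,0,0,0,0,-8,0],
    [0,0,0,0,0,-8,0]
  ]
}}

```text
clock: 6.1
tool_pos: [0.3627, 0.2437, -0.0038]
orientation: [-180.0, -0.0, -154.2]
force: [0.7, -0.7, -0.5]
opening: 0.0875
```

Call:
{"name": "carry_out", "arguments": {
  "increments": [
    [0,0,0,0,0,-2,0],
    [0,0,0,0,0,-4,0],
    [0,0,0,0,0,-5,0],
    [0,0,0,0,0,-5,0]
  ]
}}

```text
clock: 6.6
tool_pos: [0.3627, 0.2438, -0.0086]
orientation: [-180.0, -0.0, -154.2]
force: [1.1, 0.2, 1.0]
opening: 0.0876
```

Run:
```python
from h import *
o=ctrl.get_obs();print(o["clock"],o["force"],o["tool_pos"])
b=snap("scene");s=snap("wrist")
cv2.imwrite("pics/g3.png",np.hstack([cv2.resize(s["pixels"][180:330,80:430],(500,400)),cv2.resize(b["pixels"][200:270,160:230],(300,400))]))
```

```text
6.6 [1.14529294 0.19940299 1.0134554 ] [ 0.3627404   0.24382701 -0.00862121]
```

View pics/g3.png

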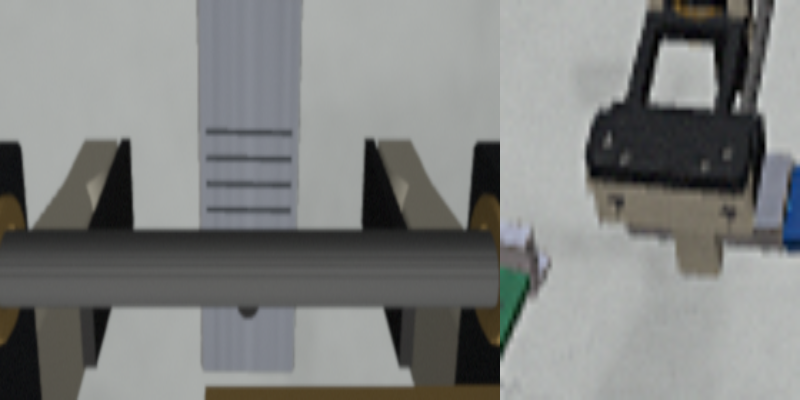

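Call:
{"name": "carry_out", "arguments": {
  "increments": [
    [0,0,0,0,0,-1,0],
    [0,0,0,0,0,-2,0],
    [0,0,0,0,0,-3,0],
    [0,0,0,0,0,-3,0]
  ]
}}

```text
clock: 7.2
tool_pos: [0.3627, 0.2438, -0.0116]
orientation: [-180.0, -0.0, -154.2]
force: [-0.5, -0.1, 0.4]
opening: 0.0875
```

Call:
{"name": "carry_out", "arguments": {
  "increments": [
    [0,0,0,0,0,0,1],
    [0,0,0,0,0,0,1],
    [0,0,0,0,0,0,1],
    [0,0,0,0,0,0,1],
    [0,0,0,0,0,0,1],
    [0,0,0,0,0,0,1],
    [0,0,0,0,0,0,1],
    [0,0,0,0,0,0,1]
  ]
}}

```text
clock: 8.2
tool_pos: [0.3628, 0.2439, -0.0116]
orientation: [-180.0, -0.0, -154.2]
force: [0.2, -0.4, 0.0]
opening: 0.013
```

Run:
```python
from h import *
o=ctrl.get_obs();print(o["clock"],o["opening"],o["tool_pos"],o["force"])
s=snap("wrist");b=snap("scene");p=np.array(o["tool_pos"]);R=Rw(o["orientation"])
print(s["K"][0,0],"cam z",(-s["R"].T@s["t"]))
for dz in(0,-.01,-.02,-.03,-.04):
    q=proj(s,[p+R@[w,0,dz] for w in(-.04375,.04375)]);print(dz,q.round(1).tolist())
for z in(0,.018):
    q=proj(s,[p+R@[w,-.03*k,0]*[1,1,0]+[0,0,z-p[2]] for w in(-.02,.02) for k in(1,)]);print("bar z",z,q.round(1).tolist())
    q=proj(s,[p+R@[w,.03,0]*[1,1,0]+[0,0,z-p[2]] for w in(-.02,.02)]);print("bar z",z,q.round(1).tolist())
cv2.imwrite("pics/g4.png",np.hstack([cv2.resize(s["pixels"][180:330,150:350],(500,400)),cv2.resize(b["pixels"][200:270,160:230],(300,400))]))
```

```text
8.2 0.013048631452495137 [ 0.36275201  0.24385477 -0.0115504 ] [ 0.2284574  -0.37347211  0.01490057]
317.10711680546376 cam z [0.39446889 0.17741929 0.18069317]
0 [[184.2, 222.4], [319.5, 222.3]]
-0.01 [[180.9, 228.2], [322.8, 228.1]]
-0.02 [[177.2, 234.6], [326.4, 234.5]]
-0.03 [[173.1, 241.8], [330.4, 241.6]]
-0.04 [[168.5, 249.7], [334.9, 249.6]]
bar z 0 [[217.6, 181.4], [285.9, 181.4]]
bar z 0 [[220.6, 272.9], [283.2, 272.8]]
bar z 0.018 [[214.0, 189.4], [289.4, 189.4]]
bar z 0.018 [[217.6, 288.7], [286.1, 288.6]]
```

View pics/g4.png

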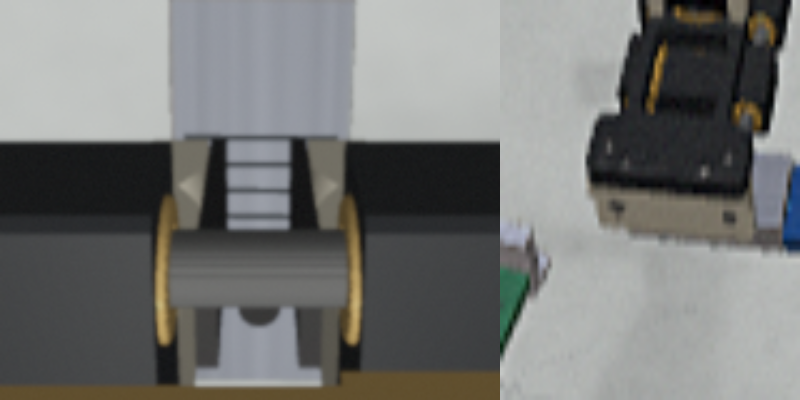

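Run:
```python
from h import *
o=ctrl.get_obs();s=snap("scene");p=np.array(o["tool_pos"]);R=Rw(o["orientation"])
print("cam",-s["R"].T@s["t"])
# crop px -> full
f=lambda x,y:(160+(x-500)/300*70,200+y/400*70)
for n,x,y in(("tip(open)L",678,270),("tip(open)R",722,272),("block bottom L",600,220),("block bottom R",752,240),("seam L",590,180),("seam R",750,190)):
    for z in(0,.02,.04,.06,.08):
        q=(lift(s,f(x,y),z)[0]-p)@R
        print(n,z,(q[:2]*1000).round().tolist(),end="; ")
    print()
```

```text
cam [-0.08613742 -0.15999639  0.69838552]
tip(open)L 0 [37.0, 19.0]; tip(open)L 0.02 [52.0, 13.0]; tip(open)L 0.04 [68.0, 8.0]; tip(open)L 0.06 [83.0, 3.0]; tip(open)L 0.08 [99.0, -3.0]; 
tip(open)R 0 [35.0, -6.0]; tip(open)R 0.02 [51.0, -11.0]; tip(open)R 0.04 [66.0, -15.0]; tip(open)R 0.06 [82.0, -20.0]; tip(open)R 0.08 [98.0, -25.0]; 
block bottom L 0 [14.0, 69.0]; block bottom L 0.02 [30.0, 62.0]; block bottom L 0.04 [47.0, 55.0]; block bottom L 0.06 [63.0, 48.0]; block bottom L 0.08 [79.0, 42.0]; 
block bottom R 0 [17.0, -20.0]; block bottom R 0.02 [33.0, -24.0]; block bottom R 0.04 [49.0, -28.0]; block bottom R 0.06 [65.0, -33.0]; block bottom R 0.08 [81.0, -37.0]; 
seam L 0 [-7.0, 80.0]; seam L 0.02 [9.0, 73.0]; seam L 0.04 [26.0, 66.0]; seam L 0.06 [43.0, 59.0]; seam L 0.08 [60.0, 51.0]; 
seam R 0 [-11.0, -14.0]; seam R 0.02 [6.0, -18.0]; seam R 0.04 [23.0, -23.0]; seam R 0.06 [40.0, -27.0]; seam R 0.08 [57.0, -32.0];
```

The reported TCP is off from the real fingertips. Both the wrist and scene geometry put the whole gripper about 33 mm higher than reported. I'll reopen, lower in small steps and feel for the bench.

Call:
{"name": "carry_out", "arguments": {
  "increments": [
    [0,0,0,0,0,6,0],
    [0,0,0,0,0,6,0],
    [0,0,0,0,0,6,0],
    [0,0,0,0,0,6,0],
    [0,0,0,0,0,6,0],
    [0,0,0,0,0,0,0],
    [0,0,0,0,0,-6,0],
    [0,0,0,0,0,-10,0],
    [0,0,0,0,0,-12,0],
    [0,0,0,0,0,-13,0],
    [0,0,0,0,0,-13,0]
  ]
}}

```text
clock: 9.72
tool_pos: [0.3628, 0.2439, -0.0246]
orientation: [-180.0, -0.0, -154.1]
force: [-0.1, 0.3, 1.1]
opening: 0.0873
```

Call:
{"name": "carry_out", "arguments": {
  "increments": [
    [0,0,0,0,0,-1,0],
    [0,0,0,0,0,-2,0],
    [0,0,0,0,0,-2,0]
  ]
}}

```text
clock: 10.1
tool_pos: [0.3627, 0.2438, -0.0266]
orientation: [-180.0, -0.0, -154.2]
force: [0.2, -0.1, 0.3]
opening: 0.0876
```

Call:
{"name": "carry_out", "arguments": {
  "increments": [
    [0,0,0,0,0,-1,0],
    [0,0,0,0,0,-2,0],
    [0,0,0,0,0,-2,0]
  ]
}}

```text
clock: 10.48
tool_pos: [0.3627, 0.2438, -0.0287]
orientation: [-180.0, -0.0, -154.2]
force: [0.8, -0.1, 0.2]
opening: 0.0874
```

Call:
{"name": "carry_out", "arguments": {
  "increments": [
    [0,0,0,0,0,-1,0],
    [0,0,0,0,0,-1,0]
  ]
}}

```text
clock: 10.72
tool_pos: [0.3628, 0.2439, -0.0296]
orientation: [-180.0, -0.0, -154.2]
force: [0.5, -1.1, 0.1]
opening: 0.0872
```

Call:
{"name": "carry_out", "arguments": {
  "increments": [
    [0,0,0,0,0,-1,0],
    [0,0,0,0,0,-2,0],
    [0,0,0,0,0,-2,0]
  ]
}}

```text
clock: 11.1
tool_pos: [0.3627, 0.2438, -0.0316]
orientation: [-180.0, -0.0, -154.2]
force: [-0.1, -0.0, 0.4]
opening: 0.0876
```

Call:
{"name": "carry_out", "arguments": {
  "increments": [
    [0,0,0,0,0,0,1],
    [0,0,0,0,0,0,1],
    [0,0,0,0,0,0,1],
    [0,0,0,0,0,0,1],
    [0,0,0,0,0,0,1],
    [0,0,0,0,0,0,1],
    [0,0,0,0,0,0,1]
  ]
}}

```text
clock: 11.98
tool_pos: [0.3627, 0.2439, -0.0315]
orientation: [-180.0, -0.0, -154.2]
force: [-0.1, 0.6, 0.3]
opening: 0.0397
```

It now has the bar, with the opening at 39.7 mm. I'll drag it flat round to the left-hand mouth, in line with the passage.

Call:
{"name": "carry_out", "arguments": {
  "increments": [
    [0,0,0,-1,20,0,1],
    [0,0,0,-2,40,0,1],
    [0,0,0,-3,60,0,1],
    [0,0,1,-4,80,0,1],
    [0,0,2,-4,105,0,1],
    [0,0,3,10,113,0,1],
    [0,0,3.8,27,122,0,1],
    [0,0,3.8,44,132,0,1],
    [0,0,3.8,61,142,0,1],
    [0,0,3.8,78,152,0,1],
    [0,0,3.8,78,152,0,1]
  ]
}}

```text
clock: 13.35
tool_pos: [0.4422, 0.3984, -0.0315]
orientation: [179.9, 0.1, -150.3]
force: [0.2, 1.6, 2.7]
opening: 0.0396
```

```bash
cat > m.py <<'E'
from h import *
import sys
o=ctrl.get_obs();print(o["clock"],np.round(o["tool_pos"],4),np.round(o["orientation"],1),np.round(o["force"],1))
s=snap("wrist");im=s["pixels"].copy();p=np.array(o["tool_pos"])
C=np.array([.5324,.2354]);a=np.radians(-60.4)
U=np.array([np.cos(a),np.sin(a)]);V=np.array([-U[1],U[0]])
print("grip u,v",(p[:2]-C)@U,(p[:2]-C)@V)
W=lambda q:np.c_[(q[:,:2]-C)@U,(q[:,:2]-C)@V]*1000
hsv=cv2.cvtColor(im,cv2.COLOR_BGR2HSV)
for n,lo,hi,z in(("green",(60,70,30),(90,255,200),.03),("blue",(100,110,40),(125,255,255),.012)):
    m=cv2.morphologyEx(cv2.inRange(hsv,lo,hi),cv2.MORPH_OPEN,np.ones((3,3)))
    c=max(cv2.findContours(m,0,1)[0],key=cv2.contourArea);cv2.drawContours(im,[c],-1,(0,0,255),1)
    q=W(lift(s,c[:,0],z));r=cv2.minAreaRect(q.astype(np.float32))
    print(n,cv2.contourArea(c),"uv mm c,size,ang",np.round(r[0],1),np.round(r[1],1),round(r[2],1),"u range",q.min(0).round(1),q.max(0).round(1))
cv2.imwrite(sys.argv[1],cv2.resize(im,(700,525)))
E
python3 m.py pics/p1.png
```

```text
13.35 [ 0.4422  0.3984 -0.0315] [ 1.799e+02  1.000e-01 -1.503e+02] [0.2 1.6 2.7]
grip u,v -0.18629476611713466 0.0020538569947329216Traceback (most recent call last):
  File "m.py", line 12, in <module>
    c=max(cv2.findContours(m,0,1)[0],key=cv2.contourArea);cv2.drawContours(im,[c],-1,(0,0,255),1)
ValueError: max() iterable argument is empty
```

```bash
python3 - <<'E'
t=open("m.py").read()
t=t.replace("    c=max(","    if not m.any(): print(n,'none');continue\n    c=max(").replace('s=snap("wrist")','cam=sys.argv[2] if len(sys.argv)>2 else "wrist";s=snap(cam)')
open("m.py","w").write(t)
E
python3 m.py pics/p1t.png top; python3 m.py pics/p1.png
python3 -c "
import cv2,numpy as np
a=cv2.imread('pics/p1.png');b=cv2.imread('pics/p1t.png')
cv2.imwrite('pics/p1c.png',np.hstack([cv2.resize(a,(440,330)),cv2.resize(b[120:370,220:490],(356,330))]))"
```

```text
13.4 [ 0.4416  0.3978 -0.0314] [ 1.799e+02  1.000e-01 -1.503e+02] [1.7 2.  0.6]
grip u,v -0.18610282069972492 0.001256062632144312
green 1034.5 uv mm c,size,ang [-306.  379.] [ 94.9 100.8] 34.0 u range [-355.3  328.3] [-257.8  430.2]
blue 975.5 uv mm c,size,ang [531.6 -36. ] [92.7 93.8] 15.5 u range [478.9 -81.5] [587.6  19.4]
13.45 [ 0.441   0.3973 -0.0315] [ 1.800e+02  1.000e-01 -1.503e+02] [1.  1.4 0.9]
grip u,v -0.18588113501680556 0.0005192036901291722
green none
blue 15726.5 uv mm c,size,ang [-110.    -0.7] [38.8 78.2] 89.6 u range [-149.   -20.3] [-71.   18.9]
```

View pics/p1c.png

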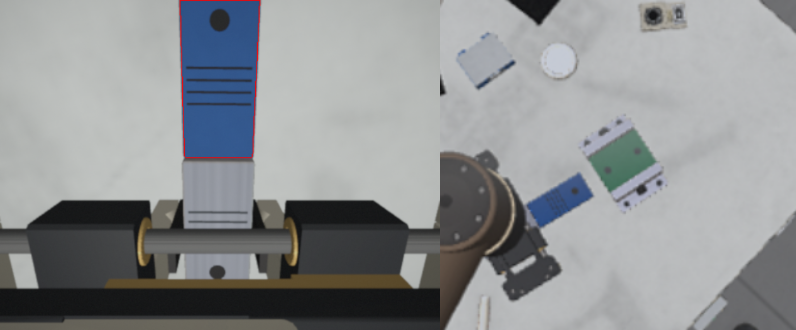

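The wrist view shows the step at u=-149 mm (along the passage from the bridge centre), 0.7 mm off the passage line and 0.4° out. The top view agrees. Now I slide it in slowly.

Call:
{"name": "carry_out", "arguments": {
  "increments": [
    [0,0,0,5,-9,0,1],
    [0,0,0,10,-17,0,1],
    [0,0,0,15,-26,0,1],
    [0,0,0,20,-35,0,1],
    [0,0,0,20,-35,0,1]
  ]
}}

```text
clock: 14.12
tool_pos: [0.4612, 0.3593, -0.0315]
orientation: [-180.0, -0.0, -150.4]
force: [1.2, -1.6, 3.1]
opening: 0.0396
```

```bash
python3 m.py pics/p2.png
```

```text
14.125 [ 0.4612  0.3593 -0.0315] [-180.    -0.  -150.4] [ 1.2 -1.6  3.1]
grip u,v -0.14291786568972586 -0.0006553806594062436
green 3584.5 uv mm c,size,ang [-37.2  -2.2] [58.7  8.2] 90.0 u range [-41.3 -31.6] [-33.1  27.1]
blue 13263.0 uv mm c,size,ang [-71.3  -1.9] [38.7 69.7] 89.5 u range [-106.1  -21.5] [-36.6  17.7]
```

The bar is centred to within 0.3 mm of the crossbar. I'll push it another 60 mm.

Call:
{"name": "carry_out", "arguments": {
  "increments": [
    [0,0,0,5,-9,0,1],
    [0,0,0,10,-17,0,1],
    [0,0,0,15,-26,0,1],
    [0,0,0,20,-35,0,1],
    [0,0,0,25,-43,0,1],
    [0,0,0,30,-52,0,1],
    [0,0,0,30,-52,0,1],
    [0,0,0,30,-52,0,1]
  ]
}}

```text
clock: 15.18
tool_pos: [0.4909, 0.3081, -0.0315]
orientation: [-180.0, -0.0, -150.4]
force: [3.6, -2.9, 4.6]
opening: 0.0397
```

```bash
python3 m.py pics/p3.png
python3 - <<'E'
from h import *
C=np.array([.5324,.2354]);a=np.radians(-60.4);U=np.array([np.cos(a),np.sin(a)]);V=np.array([-U[1],U[0]])
s=snap("wrist");cv2.imwrite("pics/p3r.png",s["pixels"])
pts=[np.r_[C+U*u+V*v,z] for u,z in((-.04,.03),(.04,.03),(.044,.012),(.044,0)) for v in(-.02,.02)]
print(proj(s,pts).round(0).tolist())
E
```

```text
15.175 [ 0.4909  0.3081 -0.0315] [-180.    -0.  -150.4] [ 3.6 -2.9  4.6]
grip u,v -0.08366954046104597 -0.00016245197711166126
green 25712.5 uv mm c,size,ang [-6.  -1.3] [65.9 58.9] 1.6 u range [-39.4 -31.6] [26.2 28.9]
blue 545.0 uv mm c,size,ang [-44.8  -1.1] [38.5  3.9] 90.0 u range [-46.8 -20.4] [-42.9  18.1]
[[299.0, 177.0], [204.0, 177.0], [308.0, -45.0], [195.0, -45.0], [301.0, -36.0], [202.0, -37.0], [297.0, -25.0], [206.0, -25.0]]
```

View pics/p3r.png

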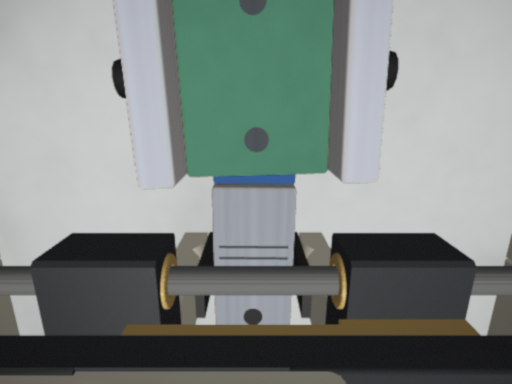

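The step is 6 mm outside the near face, so the nose is about 3–4 mm past the far face, and the force is low. I'll go 3 mm deeper, hold, then withdraw and release.

Call:
{"name": "carry_out", "arguments": {
  "increments": [
    [0,0,0,1.5,-2.6,0,1],
    [0,0,0,1.5,-2.6,0,1],
    [0,0,0,-7,12,0,1],
    [0,0,0,-17,30,0,1],
    [0,0,0,-27,48,0,1],
    [0,0,0,-37,65,0,1],
    [0,0,0,-47,83,0,1],
    [0,0,0,-47,83,0,1],
    [0,0,0,-47,83,0,0],
    [0,0,0,-47,83,0,0],
    [0,0,0,-47,83,0,0],
    [0,0,0,-47,83,0,0],
    [0,0,0,-47,83,12,0],
    [0,0,0,-47,83,32,0],
    [0,0,0,-47,83,32,0]
  ]
}}

```text
clock: 17.15
tool_pos: [0.4447, 0.3932, 0.0028]
orientation: [179.9, 0.2, -150.3]
force: [0.8, -0.7, -1.4]
opening: 0.0877
```

```bash
python3 m.py pics/p4.png
python3 - <<'E'
from h import *
d=np.load("w1.npz");s={k:d[k] for k in d}
C=np.array([.5324,.2354]);a=np.radians(-60.4);U=np.array([np.cos(a),np.sin(a)]);V=np.array([-U[1],U[0]])
k=.64
e=lift(s,[(550*k,0),(603*k,270*k)],0);print("edge",e.round(3).tolist())
n=e[1,:2]-e[0,:2];n/=np.linalg.norm(n);N=np.array([-n[1],n[0]])
for u,v in((.0,-.112),(.1,-.112),(.24,-.112),(.24,-.08),(.24,0)):
    P=C+U*u+V*v;print(u,v,P.round(3),"dist edge",(P-e[0,:2])@N)
E
```

```text
17.15 [0.4447 0.3932 0.0028] [ 179.9    0.2 -150.3] [ 0.8 -0.7 -1.4]
grip u,v -0.18049740593489638 0.001694407754349013
green none
blue 11964.0 uv mm c,size,ang [-100.5   -0.9] [38.7 88.9] 89.6 u range [-144.8  -20.5] [-56.2  18.7]
edge [[0.433, 0.001, 0.0], [0.262, 0.167, 0.0]]
0.0 -0.112 [0.435 0.18 ] dist edge -0.13003798462991273
0.1 -0.112 [0.484 0.093] dist edge -0.10229216109005676
0.24 -0.112 [ 0.554 -0.029] dist edge -0.06344800813425835
0.24 -0.08 [ 0.581 -0.013] dist edge -0.09419161452440311
0.24 0 [0.651 0.027] dist edge -0.17105063049976482
```

Call:
{"name": "carry_out", "arguments": {
  "increments": [
    [0,0,0,17,-30,0,0],
    [0,0,0,34,-61,0,0],
    [0,0,0,34,-61,-15,0],
    [0,0,0,34,-61,-28,0],
    [0,0,0,34,-61,-33,0],
    [0,0,0,34,-61,-33,1],
    [0,0,0,34,-61,-33,1],
    [0,0,0,34,-61,-33,1],
    [0,0,0,34,-61,-33,1],
    [0,0,0,34,-61,-33,1],
    [0,0,0,34,-61,-33,1],
    [0,0,0,34,-61,-33,1],
    [0,0,0,34,-61,-33,1]
  ]
}}

```text
clock: 18.82
tool_pos: [0.4778, 0.3309, -0.0325]
orientation: [180.0, 0.0, -150.3]
force: [0.4, -0.2, 0.5]
opening: 0.0394
```

```bash
python3 m.py pics/p5.png
```

```text
18.825 [ 0.4778  0.3309 -0.0325] [ 180.     0.  -150.3] [ 0.4 -0.2  0.5]
grip u,v -0.11002161916191207 -0.0002825388488085746
green 16895.0 uv mm c,size,ang [-19.2  -1.7] [39.  58.7] 1.6 u range [-39.2 -31.5] [-0.4 28.1]
blue 9231.0 uv mm c,size,ang [-85.7  -0.9] [61.8 40.4] 0.0 u range [-116.6  -21.1] [-54.8  19.3]
```

Regrasped on the blue half (opening 39.4 mm). Now I drag it flat around the near side of the bridge to the right-hand mouth.

Call:
{"name": "carry_out", "arguments": {
  "increments": [
    [0,0,0,-19,-11,0,1],
    [0,0,0,-39,-22,0,1],
    [0,0,0,-58,-33,0,1],
    [0,0,0,-78,-44,0,1],
    [0,0,0,-97,-55,0,1],
    [0,0,0,-97,-55,0,1],
    [0,0,0,-85,-76,0,1],
    [0,0,0,-73,-97,0,1],
    [0,0,0,-61,-118,0,1],
    [0,0,0,-49,-140,0,1],
    [0,0,0,-37,-161,0,1],
    [0,0,0,-25,-182,0,1],
    [0,0,0,-13,-203,0,1],
    [0,0,0,-1,-225,0,1],
    [0,0,0,11,-246,0,1],
    [0,0,0,22,-265,0,1],
    [0,0,0,33,-284,0,1],
    [0,0,0,44,-303,0,1],
    [0,0,0,44,-303,0,1]
  ]
}}

```text
clock: 21.25
tool_pos: [0.5234, 0.0269, -0.0325]
orientation: [-180.0, 0.0, -150.4]
force: [1.9, -1.5, 1.3]
opening: 0.0398
```

```bash
python3 m.py pics/p6.png;python3 - <<'E'
from h import *
s=snap("top");cv2.imwrite("pics/p6t.png",cv2.resize(s["pixels"][80:300,180:440],(780,660))[:600])
E
```

```text
21.25 [ 0.5234  0.0269 -0.0325] [-180.     0.  -150.4] [ 1.9 -1.5  1.3]
grip u,v 0.17682741649824107 -0.11084860596001873
green none
blue 9218.5 uv mm c,size,ang [ 201.1 -111.5] [40.4 61.8] 89.9 u range [ 170.2 -131.6] [232.1 -91.2]
```

View pics/p6t.png

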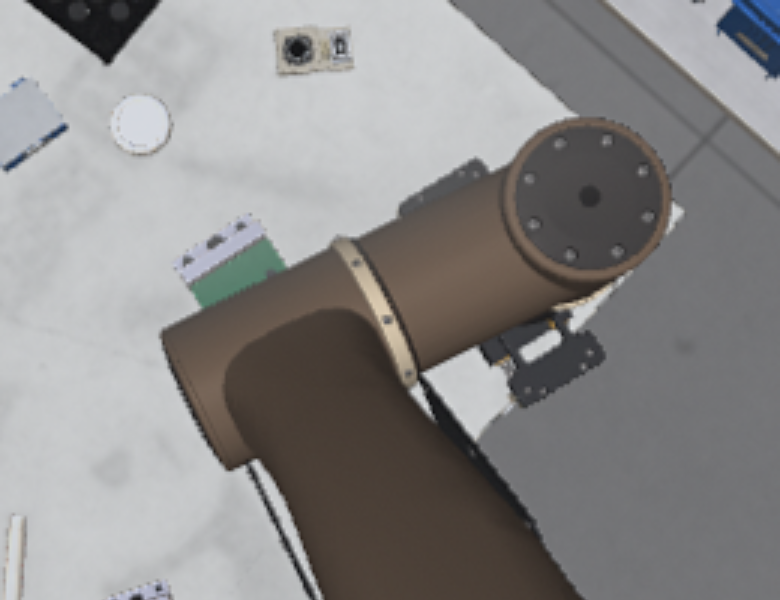

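The top view shows the bar held beyond the bridge's right side, with puck and board untouched. Now I move it into line with the right mouth.

Call:
{"name": "carry_out", "arguments": {
  "increments": [
    [0,0,0,5,-8,0,1],
    [0,0,0,21,0,0,1],
    [0,0,0,38,10,0,1],
    [0,0,0,55,20,0,1],
    [0,0,0,72,30,0,1],
    [0,0,0,87,39,0,1],
    [0,0,0,99,46,0,1],
    [0,0,0,99,46,0,1],
    [0,0,0,99,46,0,1]
  ]
}}

```text
clock: 22.48
tool_pos: [0.6214, 0.0743, -0.0325]
orientation: [-180.0, 0.1, -150.3]
force: [2.5, 0.2, 1.7]
opening: 0.0398
```

```bash
python3 m.py pics/p7.png
python3 - <<'E'
from h import *
C=np.array([.5324,.2354]);a=np.radians(-60.4);U=np.array([np.cos(a),np.sin(a)]);V=np.array([-U[1],U[0]])
s=snap("scene")
q=proj(s,[np.r_[C+U*u+V*v,z] for u,v,z in((.06,-.0215,.018),(.06,.0185,.018),(.15,-.0215,.018),(.04,-.03,.015),(.04,.03,.015),(-.04,-.03,.05))]);print(q.round(0).tolist())
cv2.imwrite("pics/p7s.png",cv2.resize(s["pixels"][140:270,210:350],(700,600)))
E
```

```text
22.475 [ 0.6214  0.0743 -0.0325] [-1.800e+02  1.000e-01 -1.503e+02] [2.5 0.2 1.7]
grip u,v 0.1839867406928808 -0.0022114511435242304
green none
blue 9210.5 uv mm c,size,ang [208.2  -2.9] [40.3 62. ] 89.7 u range [177.4 -23. ] [239.2  17.4]
[[274.0, 198.0], [273.0, 188.0], [308.0, 198.0], [266.0, 201.0], [266.0, 186.0], [235.0, 190.0]]
```

View pics/p7s.png

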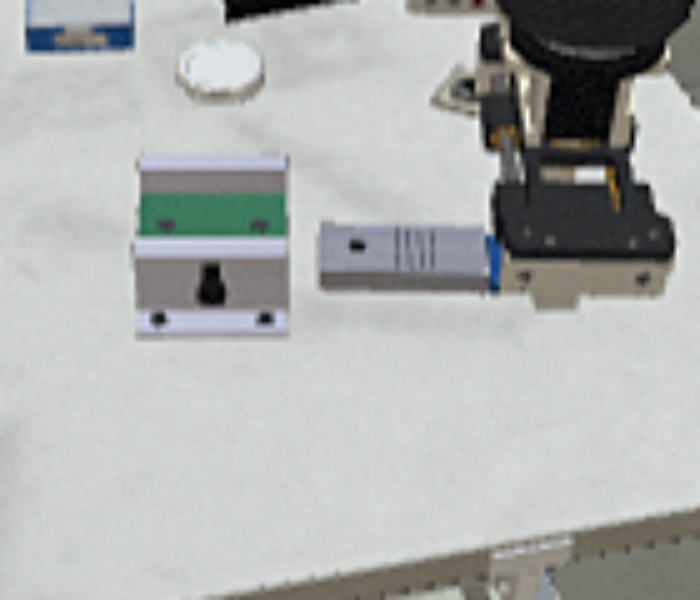

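The scene view shows the steel end lined up with the right mouth, flat, about 19 mm short. I advance gently in short calls.

Call:
{"name": "carry_out", "arguments": {
  "increments": [
    [0,0,0,-2,4,0,1],
    [0,0,0,-5,9,0,1],
    [0,0,0,-8,14,0,1],
    [0,0,0,-8,14,0,1]
  ]
}}

```text
clock: 23.08
tool_pos: [0.612, 0.0886, -0.0325]
orientation: [180.0, -0.0, -150.3]
force: [-2.7, 2.3, 4.1]
opening: 0.0397
```

Call:
{"name": "carry_out", "arguments": {
  "increments": [
    [0,0,0,-0.5,0.9,0,1],
    [0,0,0,-1,1.7,0,1],
    [0,0,0,-1,1.7,0,1]
  ]
}}

```text
clock: 23.45
tool_pos: [0.6118, 0.0895, -0.0325]
orientation: [-180.0, -0.0, -150.4]
force: [0.1, -1.9, 2.7]
opening: 0.0398
```

Call:
{"name": "carry_out", "arguments": {
  "increments": [
    [0,0,0,-0.5,0.9,0,1],
    [0,0,0,-1,1.7,0,1],
    [0,0,0,-1,1.7,0,1]
  ]
}}

```text
clock: 23.82
tool_pos: [0.6109, 0.0914, -0.0325]
orientation: [180.0, 0.0, -150.4]
force: [1.4, -2.5, 2.9]
opening: 0.0393
```

Call:
{"name": "carry_out", "arguments": {
  "increments": [
    [0,0,0,-0.5,0.9,0,1],
    [0,0,0,-1,1.7,0,1],
    [0,0,0,-1,1.7,0,1]
  ]
}}

```text
clock: 24.2
tool_pos: [0.6098, 0.0932, -0.0325]
orientation: [180.0, 0.0, -150.3]
force: [1.3, -0.9, 3.2]
opening: 0.0396
```

Call:
{"name": "carry_out", "arguments": {
  "increments": [
    [0,0,0,-0.5,0.9,0,1],
    [0,0,0,-1,1.7,0,1],
    [0,0,0,-1,1.7,0,1]
  ]
}}

```text
clock: 24.58
tool_pos: [0.6087, 0.0948, -0.0325]
orientation: [180.0, 0.0, -150.3]
force: [0.7, -1.7, 3.9]
opening: 0.0397
```

Call:
{"name": "carry_out", "arguments": {
  "increments": [
    [0,0,0,-0.5,0.9,0,1],
    [0,0,0,-1,1.7,0,1],
    [0,0,0,-1,1.7,0,1]
  ]
}}

```text
clock: 24.95
tool_pos: [0.6077, 0.0965, -0.0325]
orientation: [180.0, -0.0, -150.4]
force: [0.5, -1.6, 3.1]
opening: 0.0395
```

No resistance so far, so the steel end seems to be entering. I continue and keep watching the force.

Call:
{"name": "carry_out", "arguments": {
  "increments": [
    [0,0,0,-1,1.7,0,1],
    [0,0,0,-2,3.5,0,1],
    [0,0,0,-3,5.2,0,1],
    [0,0,0,-3,5.2,0,1]
  ]
}}

```text
clock: 25.45
tool_pos: [0.6047, 0.1019, -0.0325]
orientation: [180.0, 0.0, -150.3]
force: [0.9, -1.0, 4.1]
opening: 0.0398
```

```bash
python3 m.py pics/p8.png
python3 - <<'E'
from h import *
C=np.array([.5324,.2354]);a=np.radians(-60.4);U=np.array([np.cos(a),np.sin(a)]);V=np.array([-U[1],U[0]])
s=snap("scene")
cv2.imwrite("pics/p8s.png",cv2.resize(s["pixels"][150:230,220:330],(770,560),interpolation=cv2.INTER_CUBIC))
E
```

```text
25.45 [ 0.6047  0.1019 -0.0325] [ 180.     0.  -150.3] [ 0.9 -1.   4.1]
grip u,v 0.1517546978911881 -0.003112937240926806
green none
blue 9222.5 uv mm c,size,ang [176.1  -3.7] [40.3 61.9] 89.9 u range [145.2 -23.8] [207.   16.5]
```

View pics/p8s.png

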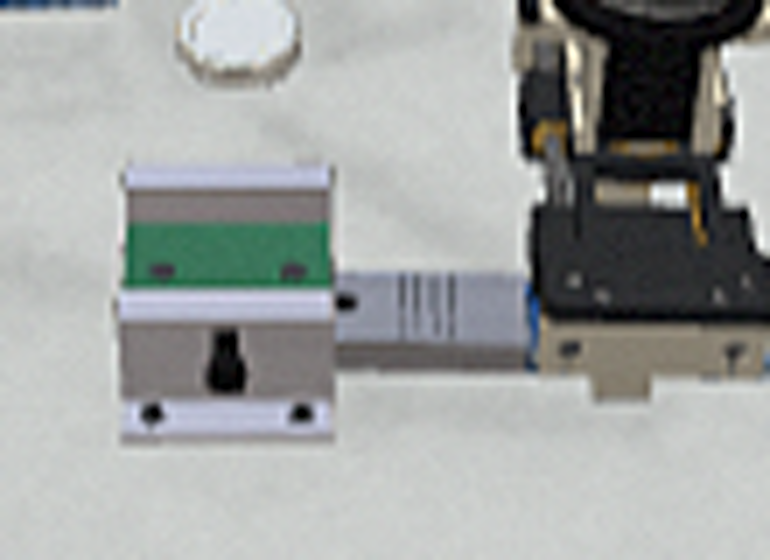

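The steel nose is 13 mm inside with no slip in the grip (the blue offset is unchanged) and only drag force, so it fits. I push it the remaining 71 mm.

Call:
{"name": "carry_out", "arguments": {
  "increments": [
    [0,0,0,-3.2,6,0,1],
    [0,0,0,-6.6,12.3,0,1],
    [0,0,0,-10,18.6,0,1],
    [0,0,0,-13.4,24.9,0,1],
    [0,0,0,-16.8,31.2,0,1],
    [0,0,0,-20.3,37.5,0,1]
  ]
}}

```text
clock: 26.3
tool_pos: [0.5842, 0.1396, -0.0325]
orientation: [-180.0, -0.0, -150.3]
force: [2.1, -3.5, 4.1]
opening: 0.0398
```

Call:
{"name": "carry_out", "arguments": {
  "increments": [
    [0,0,0,-3.5,6.2,0,1],
    [0,0,0,-7,12.5,0,1],
    [0,0,0,-10.5,18.8,0,1],
    [0,0,0,-14,25,0,1],
    [0,0,0,-14,25,0,1],
    [0,0,0,-14,25,0,1]
  ]
}}

```text
clock: 27.05
tool_pos: [0.5699, 0.1651, -0.0325]
orientation: [179.9, 0.0, -150.3]
force: [-2.1, 3.2, 5.7]
opening: 0.0396
```

```bash
python3 m.py pics/p9.png
```

```text
27.05 [ 0.5699  0.1651 -0.0325] [ 179.9    0.  -150.3] [-2.1  3.2  5.7]
grip u,v 0.07964431505950731 -0.0020970681532194416
green none
blue 9209.5 uv mm c,size,ang [104.   -2.8] [40.2 61.9] 89.7 u range [ 73.1 -22.8] [135.   17.5]
```

Call:
{"name": "carry_out", "arguments": {
  "increments": [
    [0,0,0,0,0,0,0],
    [0,0,0,0,0,0,0],
    [0,0,0,0,0,0,0],
    [0,0,0,0,0,0,0],
    [0,0,0,0,0,0,0],
    [0,0,0,0,0,20,0],
    [0,0,0,0,0,60,0],
    [0,0,0,0,0,110,0],
    [0,0,0,0,0,160,0],
    [0,0,0,-30,20,210,0],
    [0,0,0,-75,45,260,0],
    [0,0,0,-120,75,300,0],
    [0,0,0,-120,75,300,0],
    [0,0,0,-120,75,300,0],
    [0,0,0,-120,75,300,0],
    [0,0,0,-120,75,300,0]
  ]
}}

```text
clock: 29.1
tool_pos: [0.4507, 0.2383, 0.2661]
orientation: [-180.0, -0.1, -150.4]
force: [-0.0, 0.2, -0.5]
opening: 0.0878
```

```bash
python3 m.py pics/p10.png
python3 - <<'E'
from h import *
C=np.array([.5324,.2354]);a=np.radians(-60.4);U=np.array([np.cos(a),np.sin(a)]);V=np.array([-U[1],U[0]])
s=snap("wrist");im=s["pixels"]
# steel nose at far side: sample grey profile along passage line at u=-30..-60
for v in(-.012,-.002,.008):
    us=np.arange(-.030,-.062,-.002);q=proj(s,[np.r_[C+U*u+V*v,.018] for u in us]).round().astype(int)
    print(v,[im[min(y,383),x].tolist() if 0<=y<384 else None for x,y in q])
for l in("spacer","crossbar","thick_nose","puck","stick_board"):
    print(l,[(np.round(d["centre"],3).tolist(),round(d["confidence"],2)) for d in ctrl.search_frame(s,l)])
t=snap("top")
for l in("puck","stick_board"):
    print("top",l,[(np.round(d["centre"],3).tolist(),round(d["confidence"],2)) for d in ctrl.search_frame(t,l)])
E
```

```text
29.1 [0.4507 0.2383 0.2661] [-1.800e+02 -1.000e-01 -1.504e+02] [-0.   0.2 -0.5]
grip u,v -0.042844063170357195 -0.06961520893813966
green 2489.5 uv mm c,size,ang [ 0.7 -0.7] [78.3 56.7] 1.7 u range [-38.3 -29.6] [39.4 28.6]
blue 2087.0 uv mm c,size,ang [88.7 -3.7] [38.4 87.8] 89.7 u range [ 44.9 -23.1] [132.5  15.6]
-0.012 [[92, 113, 68], [91, 113, 67], [91, 113, 67], [89, 111, 65], [90, 111, 66], [107, 118, 90], [132, 130, 119], [150, 145, 142], [163, 163, 160], [177, 179, 175], [178, 180, 177], [177, 179, 177], [177, 179, 177], [178, 180, 177], [177, 180, 177], [178, 181, 178]]
-0.002 [[79, 88, 65], [88, 107, 66], [91, 113, 67], [92, 113, 68], [91, 113, 67], [105, 118, 86], [133, 133, 120], [153, 148, 144], [164, 165, 161], [175, 177, 174], [176, 179, 176], [177, 179, 176], [176, 179, 176], [176, 179, 175], [177, 178, 175], [177, 179, 176]]
0.008 [[91, 112, 67], [91, 112, 67], [91, 112, 67], [90, 112, 67], [93, 115, 69], [100, 118, 79], [125, 128, 110], [151, 147, 143], [161, 162, 159], [172, 174, 171], [173, 175, 172], [173, 176, 173], [172, 175, 172], [173, 176, 173], [173, 175, 172], [172, 175, 172]]
spacer []
crossbar [([0.534, 0.231, 0.035], 0.58)]
thick_nose [([0.534, 0.232, 0.033], 0.72), ([0.575, 0.158, 0.015], 0.67)]
puck [([0.686, 0.324, 0.017], 0.65)]
stick_board [([0.741, 0.185, 0.008], 0.76)]
top puck [([0.694, 0.326, 0.011], 0.76)]
top stick_board [([0.749, 0.17, -0.001], 0.94)]
```

```bash
python3 -c "
from plant import ctrl
o=ctrl.get_obs();print(o['clock'],o['force'],ctrl.close_job())"
```

```text
the job is handed in; nothing more can be done
29.6 [-0.80835802 -0.37150346  0.19006111] None
```

I handed the job in at 29.6 s. The thick steel end is in the gap, because it fitted, and the bar is released; no verdict was reported.

**What I did:**
1. I slid the blue end through from the left mouth. Its nose was by calculation about 6 mm past the far face and the step stayed outside.
2. I took the bar out, regrasped it on the blue half and dragged it flat round the near side of the bridge.
3. I slid the steel end in from the right mouth in 2 mm steps. I felt only sliding drag of a few N and saw no slip in the grip. It went right through, so I left it there.

**Last checks, before hand-in:**
- **Along the passage:** the step is about 5 mm outside the near face. The steel nose is about 5 mm past the far face by calculation. The wrist picture agrees, showing steel from about 42 to 47 mm, which is just past the end at 40 mm.
- **Alignment:** the bar is within 0.5° of the passage as first measured; the crossbar's outline in the last picture read 1.7° off that. It is about 3 mm off centre, where 14 mm is allowed.
- **Bystanders:** in the top camera the puck reads 8 mm and the board 4 mm from their first readings. The networks are good to about 4 mm, so this looks like noise, and nothing touched either one.

**What disagreed:**
- The fingertips turned out to be over 30 mm above the reported TCP. My first two grasps closed on air above the bar, and I gripped with the TCP reading about -32 mm.
- In the last wrist picture the network did not find the spacer, so the final position comes from the blue region and pixel colours instead.
- I had used all 12 picture views by then, so the end state was checked by numbers only.

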